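# Line up the paper rolls by height on the rail

### The job

Stand the four white paper rolls upright on the wooden rail, one centred on each cork pad, in order of height: the tallest on the pad next to the red-capped date stamp, then ever shorter, with the shortest on the pad farthest from the stamp. Keep every roll upright on the way: do not knock one over.

Things in the scene. Friction and masses are not known exactly. Their poses are not given: they have to be found in the camera images.
- roll_front_centre (a point): Centre (on the axis, half-way up) of the tallest of four loose white paper rolls, a label roll standing on its end, 58 mm in diameter and 106 mm tall, with a small core hole in its top; z is its axis. It stands on the desk at the start and weighs under 0.35 kg.
- roll_back_centre (a point): Centre (on the axis, half-way up) of the second tallest of four loose white paper rolls, a label roll standing on its end, 58 mm in diameter and 80 mm tall, with a small core hole in its top; z is its axis. It stands on the desk at the start and weighs under 0.35 kg.
- roll_till_centre (a point): Centre (on the axis, half-way up) of the third tallest of four loose white paper rolls, a till-paper roll standing on its end, 58 mm in diameter and 57 mm tall, with a small core hole in its top; z is its axis. It stands on the desk at the start and weighs under 0.35 kg.
- roll_neck_centre (a point): Centre (on the axis, half-way up) of the shortest of four loose white paper rolls, a label roll standing on its end, 58 mm in diameter and 36 mm tall, with a small core hole in its top; z is its axis. It stands on the desk at the start and weighs under 0.35 kg.
- pad_a: One of four identical round cork pads, 68 mm in diameter and 3 mm thick, set in a straight row 90 mm apart on the rail, fixed. Origin at the centre of its underside, on the rail's top; its upper face is 15 mm above the desk. Which pad in the row bears this name changes from start to start.
- pad_b: One of four identical round cork pads, 68 mm in diameter and 3 mm thick, set in a straight row 90 mm apart on the rail, fixed. Origin at the centre of its underside, on the rail's top; its upper face is 15 mm above the desk. Which pad in the row bears this name changes from start to start.
- pad_c: One of four identical round cork pads, 68 mm in diameter and 3 mm thick, set in a straight row 90 mm apart on the rail, fixed. Origin at the centre of its underside, on the rail's top; its upper face is 15 mm above the desk. Which pad in the row bears this name changes from start to start.
- pad_d: One of four identical round cork pads, 68 mm in diameter and 3 mm thick, set in a straight row 90 mm apart on the rail, fixed. Origin at the centre of its underside, on the rail's top; its upper face is 15 mm above the desk. Which pad in the row bears this name changes from start to start.
- date_stamp: Upright self-inking date stamp with a black frame and red cap, 34 x 52 mm and 78 mm high, fixed on the desk in line with the row of pads, off one end of the rail: which end changes. Its centre is 70 mm from the centre of the nearest pad. Origin at the centre of its underside, on the desk. (Off the other end stands a fixed plain black bottle capsule, 34 mm in diameter, 60 mm high.)
- rail: Fixed dark wooden board, 90 x 350 mm and 12 mm thick, lying on the desk and carrying the four cork pads along its middle. Origin at the centre of its underside, x across it, y along the row of pads. It lies crosswise in front of the robot, turned up to 0.12 rad.
There are look-alikes about, which are no part of the job. What is shaped like the part that bears roll_till_centre but pink is not meant.

How it is judged:
At the end, for the whole second after the job is handed in: Counted from the date stamp, the four rolls stand on the four pads from the tallest to the shortest, each within 12 mm of its pad's centre (measured along and across the row), upright within 0.12 rad, resting on the pad (height within 5 mm) and at rest (horizontal distance between roll_front_centre and date_stamp between 0.058 and 0.082 m and x of roll_front_centre in the frame of rail between -0.012 and 0.012 m and height (world z) of roll_front_centre between 0.063 and 0.073 m and angle between each of roll_front_centre, roll_back_centre, roll_till_centre, roll_neck_centre's own z axis and vertical below 0.12 rad and linear speed of each of roll_front, roll_back, roll_till, roll_neck below 0.02 m/s and horizontal distance between roll_back_centre and date_stamp between 0.148 and 0.172 m and x of roll_back_centre in the frame of rail between -0.012 and 0.012 m and height (world z) of roll_back_centre between 0.05 and 0.06 m and horizontal distance between roll_till_centre and date_stamp between 0.238 and 0.262 m and x of roll_till_centre in the frame of rail between -0.012 and 0.012 m and height (world z) of roll_till_centre between 0.0385 and 0.0485 m and horizontal distance between roll_neck_centre and date_stamp between 0.328 and 0.352 m and x of roll_neck_centre in the frame of rail between -0.012 and 0.012 m and height (world z) of roll_neck_centre between 0.028 and 0.038 m); the robot touches nothing.
It fails at once if a roll is knocked over (tilted by more than 0.7 rad) (angle between any of roll_front_centre, roll_back_centre, roll_till_centre, roll_neck_centre's own z axis and vertical above 0.7 rad).
It also fails if it takes over 125 s, if anything falls off the work surface, if the arm or the gripper's body presses on something with over 40 N, if the wrist force passes 120 N, or if a joint passes its speed limit or range.

### The arm

A 7-joint arm with a two-finger parallel gripper is mounted at the origin on a cart in front of the work surface, level with it; the furniture and walls round the work are solid. World frame = base frame: x ahead of the robot, y to its left, z up, the work surface at z = 0. Lengths are in m, angles in rad, forces in N, time in s.
With the tool pointing down it reaches from about 0.35 to 0.9 m from the base axis. Payload 8.1 kg.
Tool frame: the origin (TCP) lies on the centre line of the jaws, within the pads' length; the fingertips stand 11 mm ahead of it and the grasp point (between the pads) lies 8 mm behind it; z points along the fingers, y is the line along which they close (so a half turn about z gives the same grasp; the last joint's range is limited). The gripper opens to 85 mm and grips with 20 to 120 N. Pads are 22 mm wide; open, the fingers measure 114 mm over their backs; the gripper's body (76 mm by 85 mm) begins 54 mm behind the grasp point. The pads swing forward as they close: fully open they stand 13 mm farther back than shut.
Start: joints at [-1.275, 0.434, 0.025, 1.573, -0.012, 1.134, -0.075], TCP at [0.243, 0.576, 0.242] pointing down, gripper open.
Joint ranges: [-2.62, 2.62], [-0.44, 2.09], [-1.27, 1.32], [0.08, 2.57], [-1.32, 4.46], [0.12, 2], [-2.74, 2.74]. Speed limits (rad/s): [2.22, 2.22, 3.01, 3.01, 3.14, 3.14, 3.14].

### API

Orientations are given as a unit quaternion [x, y, z, w].
In Python, from rig import r gives the robot as it stands.
- The arm moves only by the tool arm_command, never from a script. Its argument "steps" is a list of rows, each a list of 3 entries, a list of its own where there are three numbers: the shift along the tool's x, y, z as a fraction of full scale, then the turn, a rotation vector about the tool's x, y, z as a fraction of full scale, then the closure, from -1 (fully open) to 1 (shut), so that 0 is half open. In form: [[[tx, ty, tz], [ax, ay, az], grip], ...]. A call has 1 to 12 rows; each row shifts and turns the commanded pose from where the row before left it, along the tool's axes as they then stand; what a row does not reach is not made up. Full scale, the value 1, is 20 mm for a shift and 0.12 rad for a turn. A row lasts 1/12 s, in which the tool goes at most 41.7 mm and 7.16 degrees, less where a joint would pass 70% of its speed; a pose out of reach is approached as far as the arm can. A call with a number of a shift or a turn outside -1 to 1 is refused whole. A call with a gripper value outside its range is refused whole. The fingers move at their own pace and stop on an object; "newtons" is the grip in N (left out, the last holds). Time passes only in rows, so rows that do not move let the fingers close. It gives the time, the measured TCP pose, the force, the opening and the grip force at its end, in the units of the state.
- r.sense(): the state, without advancing time (a new reading comes with each control period).
- r.camera(name): name is "side" or "top" or "wrist"; returns a dict with "img" (384x512x3 uint8, blue, green, red), "range_z" (384x512 float32, m along the optical axis (not along the pixel's ray), 0 where there is no reading), "fx", "fy", "cx", "cy" (pixels), "k1" (the pictures are not rectified: a ray, as slopes to the right and down, at radius r is drawn at 1 + k1 r^2 times it, then the intrinsics apply), "pose" (4x4, takes a point from camera to world coordinates). Camera axes: x right, y down, z forward; pixel columns grow to the right and rows downward; lengths in m; the calibration is good to about 2 mm. A picture is of the moment at which its call begins.
- r.job_done(): hands the job in; it is judged then, once.
The state is a dict: "clock": time; "qpos": joint angles; "joint_vel": joint speeds; "tau": joint torques, N m; "tcp_pos": TCP position; "tcp_rot": TCP orientation; "force": force on the tool from outside, world axes, zero at the start; "wrist_torque": the same for the moment, N m; "grip_width": opening from 0.0 (shut) to 1.0 (fully open); "grasp_force": force on a finger pad.
Only numpy, scipy, OpenCV 4.12 (cv2) and the standard library are available. Lean on these libraries where they do the work, as an engineer would, in place of code of your own. Each camera call takes 0.05 s, during which the arm holds its last target. There are 200 camera calls.

## Working session

There is one attempt and no reset: what is moved stays moved. The work goes in short steps, Python scripts to look and compute and a tool call to move; the robot and the scene stay as the last step left them, time stands still between calls to the robot, and variables do not carry over. Pictures are saved under pics/ and viewed, at most 14 in all, crops included, and the job is handed in when it is done.

Besides the shell and the picture viewer there is one more tool, called after "Request:" by a JSON object that holds its "fn" and its "kwargs". arm_command: Moves the arm, as the interface text tells. Its arguments: {"type":"object","properties":{"steps":{"type":"array"},"newtons":{"type":"number"}},"required":["steps"]}

```bash
mkdir -p pics; ls
cat > h.py <<'E'
from rig import r
import numpy as np, cv2
def snap(n,f=None):
    c=r.camera(n)
    if f: cv2.imwrite('pics/'+f,c['img'])
    np.savez(''+n+'.npz',**c)
    return c
def cloud(c):
    K=np.array([[c['fx'],0,c['cx']],[0,c['fy'],c['cy']],[0,0,1.]])
    h,w=c['range_z'].shape
    u,v=np.meshgrid(np.arange(w),np.arange(h))
    p=np.stack([u,v],-1).reshape(-1,1,2).astype(float)
    n=cv2.undistortPoints(p,K,np.array([float(c['k1']),0,0,0,0])).reshape(h,w,2)
    z=c['range_z'][...,None]
    P=np.concatenate([n*z,z],-1)
    return P@c['pose'][:3,:3].T+c['pose'][:3,3]
E
python3 - <<'E'
from h import *
a=snap('top','top0.png');b=snap('side','side0.png')
print(r.sense())
for c in(a,b):
    print(c['pose'],(c['range_z']>0).mean())
E
```

```text
pics
{'clock': 0.1, 'qpos': array([-1.27459353,  0.43517586,  0.02497543,  1.5739969 , -0.01159243,
        1.13398161, -0.07511638]), 'joint_vel': array([ 0.00028688, -0.00303145,  0.00130461, -0.00177607,  0.00103371,
        0.00149104, -0.00094412]), 'tau': array([ 3.25062058e-03, -6.71753883e+01,  1.02814268e+00, -3.16901743e+01,
        1.57348072e-02,  7.36086600e-03, -1.32537289e-04]), 'tcp_pos': array([0.24258079, 0.57553942, 0.241594  ]), 'tcp_rot': array([ 1.98123818e-01,  9.80176745e-01, -7.04718181e-04, -7.24258086e-05]), 'force': array([ 0.52081008, -0.02452307, -0.30505628]), 'wrist_torque': array([-0.03613616,  0.00384796,  0.00582671]), 'grasp_force': 0.0, 'grip_width': 1.0000179448807884}
[[ 2.34557891e-02 -9.95753206e-01  8.90245924e-02  4.41715793e-01]
 [-9.99724710e-01 -2.33113645e-02  2.66180410e-03 -4.39914194e-02]
 [-5.75215246e-04 -8.90625195e-02 -9.96025872e-01  1.18947088e+00]
 [ 0.00000000e+00  0.00000000e+00  0.00000000e+00  1.00000000e+00]] 0.9959360758463541
[[ 0.93126701 -0.2232895   0.28789503  0.16357174]
 [-0.36376184 -0.61423799  0.70027781 -0.88403837]
 [ 0.02047138 -0.75687085 -0.65324378  0.89778027]
 [ 0.          0.          0.          1.        ]] 0.996002197265625
```

View pics/top0.png

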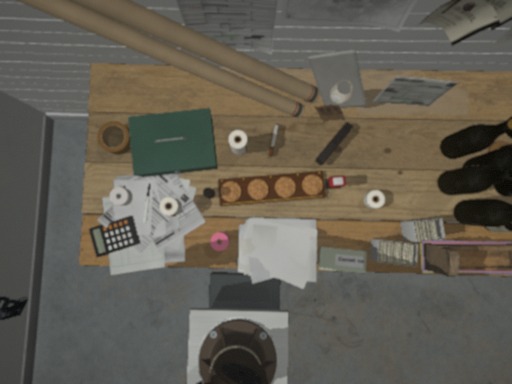

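View pics/side0.png

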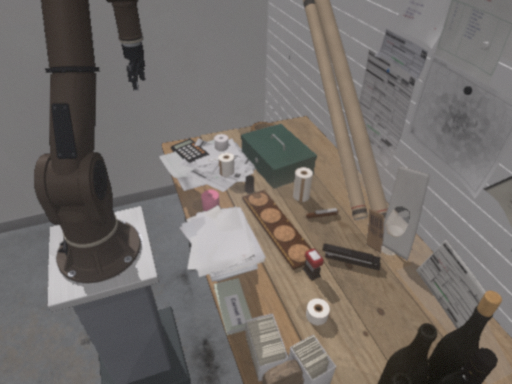

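The top view shows white rolls at (238,141), (169,206), (119,195) and (375,200). The pink look-alike is at (219,241), the red stamp at (337,182) and the capsule at (209,192). There is also a white round object at (342,92) on the grey panel at the back. I'll measure them all and make one enlarged crop.

```bash
cat >> h.py <<'E'
def blob(P,xy,rad=.05,zmin=.02):
    """top-face height and centre of the object near xy"""
    d=np.hypot(P[...,0]-xy[0],P[...,1]-xy[1])
    m=(d<rad)&(P[...,2]>zmin)&(P[...,2]<.2)
    zt=np.percentile(P[...,2][m],90)
    t=m&(abs(P[...,2]-zt)<.006)
    q=P[t][:,:2].astype(np.float32)
    c,rr=cv2.minEnclosingCircle(q)
    return zt,q.mean(0),np.array(c),rr,len(q)
E
python3 - <<'E'
from h import *
np.set_printoptions(precision=4,suppress=True)
c=dict(np.load('top.npz'));P=cloud(c)
for n,(u,v) in dict(A=(238,136),B=(169,206),C=(119,195),D=(375,199),pink=(219,241),grey=(342,88),stamp=(337,182),caps=(209,192),p1=(231,191),p2=(258,189),p3=(285,187),p4=(312,184),desk=(350,220),box=(170,140),paper=(275,250)).items():
    p=P[v-1:v+2,u-3:u+4].reshape(-1,3);p=np.median(p,0)
    try:print(n,p,*blob(P,p[:2]))
    except Exception as e: print(n,p,'x')
s=dict(np.load('side.npz'));Q=cloud(s)
for n,(u,v) in dict(A=(304,172),B=(227,156),C=(221,138),D=(318,302),stamp=(313,252)).items():
    p=np.median(Q[v-1:v+2,u-3:u+4].reshape(-1,3),0)
    print('side',n,p,*blob(Q,p[:2]))
i=c['img'];cr=cv2.resize(i[70:255,90:400],None,fx=2.5,fy=2.5,interpolation=cv2.INTER_CUBIC);cv2.imwrite('pics/crop1.png',cr)
E
```

```text
A [0.6982 0.0137 0.1073] 0.110203219910591 [0.6898 0.0147] [0.6902 0.0145] 0.028995376080274582 230
B [0.4789 0.2242 0.0723] 0.08401930131912476 [0.4783 0.2235] [0.4785 0.2232] 0.028789877891540527 231
C [0.5113 0.3948 0.0502] 0.06111247814926015 [0.5074 0.388 ] [0.508  0.3879] 0.02985762059688568 241
D [ 0.5189 -0.432   0.0284] 0.04027675825795398 [ 0.5178 -0.4287] [ 0.5156 -0.4297] 0.030521903187036514 219
pink [0.3707 0.0717 0.0153] 0.06147325545764426 [0.3721 0.0651] [0.3713 0.0656] 0.02901490218937397 230
grey [ 0.8525 -0.3026  0.1174] 0.1819370162873919 [ 0.8706 -0.2991] [ 0.8679 -0.2997] 0.041800327599048615 81
stamp [ 0.5659 -0.2973  0.0786] 0.08130394584569486 [ 0.5715 -0.2993] [ 0.5722 -0.2993] 0.027151277288794518 155
caps [0.5264 0.1024 0.0609] 0.06418494560074053 [0.5259 0.1072] [0.5263 0.1071] 0.01669658161699772 73
p1 [0.5347 0.036  0.0168] 0.022616374258281356 [0.5384 0.0354] [0.5357 0.0245] 0.03875422105193138 29
p2 [ 0.5437 -0.0527  0.0155] 0.02194060630159822 [ 0.5423 -0.0517] [ 0.5464 -0.0542] 0.044231217354536057 30
p3 [ 0.5524 -0.1415  0.0155] 0.0220473864328102
[... 265 characters left out ...]
[0.6804 0.2217] 0.04997687414288521 626
paper [ 0.3498 -0.1097  0.0583] 0.06264812795806939 [ 0.3498 -0.108 ] [ 0.3497 -0.1096] 0.04998944327235222 715
side A [0.6931 0.023  0.1031] 0.10542616974148275 [0.6835 0.0122] [0.6835 0.0137] 0.029981520026922226 151
side B [0.4831 0.2328 0.0782] 0.07967556810055659 [0.4748 0.222 ] [0.4766 0.2238] 0.03181763365864754 128
side C [0.5085 0.3923 0.0557] 0.05751599904491811 [0.506  0.3839] [0.5089 0.3849] 0.03482013940811157 92
side D [ 0.5244 -0.4155  0.0348] 0.03669265022836345 [ 0.5165 -0.4316] [ 0.5171 -0.4318] 0.029751552268862724 327
side stamp [ 0.569  -0.2902  0.0788] 0.07885182676337982 [ 0.5661 -0.3014] [ 0.5659 -0.2998] 0.02792326733469963 170
```

View pics/crop1.png

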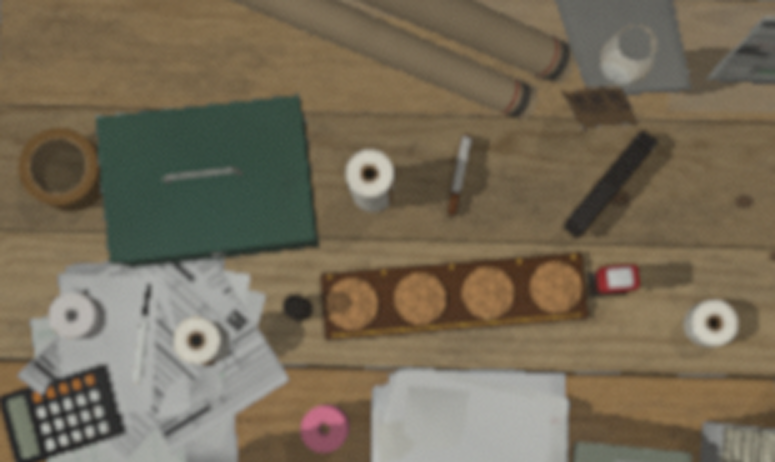

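Heights identify them: A(238,141) at about 106 mm is front, B(169,206) at about 80 is back, C(119,195) at about 57 and white is till, and D(375,200) at about 36 is neck. The crop confirms that all four are white with core holes. The pink one is also 57 mm, so I exclude it. The object at (342,92) is no roll, as it is a leaning round thing 0.18 m up. Next I fit the cork pads from both cameras.

```bash
cat >> h.py <<'E'
def pads(c,seeds=((.5347,.036),(.5437,-.0527),(.5524,-.1415),(.5641,-.2299)),Z=.015):
    K=np.array([[c['fx'],0,c['cx']],[0,c['fy'],c['cy']],[0,0,1.]])
    u,v=np.meshgrid(np.arange(512),np.arange(384))
    n=cv2.undistortPoints(np.stack([u,v],-1).reshape(-1,1,2).astype(float),K,np.array([float(c['k1']),0,0,0,0])).reshape(384,512,2)
    d=np.concatenate([n,np.ones((384,512,1))],-1)@c['pose'][:3,:3].T
    t=c['pose'][:3,3]; X=t+d*((Z-t[2])/d[...,2])[...,None]
    b,g,rd=[c['img'][...,k].astype(float) for k in range(3)]
    out=[]
    for s in seeds:
        dd=np.hypot(X[...,0]-s[0],X[...,1]-s[1])
        core=dd<.02; th=(np.median(rd[core])+np.median(rd[(dd>.037)&(dd<.043)]))/2
        m=((rd>th)&(dd<.042)).astype(np.uint8)
        nl,l,st,_=cv2.connectedComponentsWithStats(m); k=1+np.argmax(st[1:,4])
        q=X[l==k][:,:2]; h=cv2.convexHull(q.astype(np.float32)); M=cv2.moments(h)
        out.append([M['m10']/M['m00'],M['m01']/M['m00'],2*np.sqrt(M['m00']/np.pi)])
    return np.array(out)
E
python3 - <<'E'
from h import *
np.set_printoptions(precision=4,suppress=True)
for n in('top','side'):
    p=pads(dict(np.load(n+'.npz')));print(n);print(p);print(np.hypot(*np.diff(p[:,:2],axis=0).T), np.polyfit(p[:,1],p[:,0],1))
E
```

```text
top
[[ 0.5346  0.0371  0.0642]
 [ 0.544  -0.0507  0.0653]
 [ 0.5518 -0.1408  0.0672]
 [ 0.5623 -0.2294  0.0653]]
[0.0884 0.0904 0.0892] [-0.1023  0.5384]
side
[[ 0.5323  0.0368  0.0617]
 [ 0.5419 -0.0505  0.0643]
 [ 0.5515 -0.1398  0.0643]
 [ 0.566  -0.2311  0.0709]]
[0.0878 0.0898 0.0925] [-0.1241  0.536 ]
```

Request:
{"fn": "arm_command", "kwargs": {"steps": [[[0,0,0],[0,0,1],-1],[[0,0,0],[0,0,1],-1],[[0,0,0],[0,0,1],-1],[[0,0,0],[0,0,1],-1],[[0,0,0],[0,0,1],-1],[[0,0,0],[0,0,1],-1],[[0,0,0],[0,0,1],-1],[[0,0,0],[0,0,1],-1],[[0,0,0],[0,0,0.85],-1],[[0,0,0],[0,0,0],-1]], "newtons": 40}}

```text
clock: 0.93
tcp_pos: [0.2424, 0.5758, 0.2418]
tcp_rot: [0.669, 0.743, -0.0, 0.0]
force: [0.6, -0.2, 0.7]
grip_width: 0.998
grasp_force: 0.0
```

Request:
{"fn": "arm_command", "kwargs": {"steps": [[[-0.9,1,0],[0,0,0],-1],[[-0.9,1,0],[0,0,0],-1],[[-0.9,1,0],[0,0,0],-1],[[-0.9,1,0],[0,0,0],-1],[[-0.9,1,0],[0,0,0],-1],[[-0.9,1,0],[0,0,0],-1],[[-0.9,1,0],[0,0,0],-1],[[-0.9,1,0],[0,0,0],-1],[[-0.9,1,0],[0,0,0],-1],[[-0.9,1,0],[0,0,0],-1],[[-0.9,1,0],[0,0,0],-1],[[-0.9,1,0],[0,0,0],-1]]}}

```text
clock: 1.93
tcp_pos: [0.5058, 0.3866, 0.2421]
tcp_rot: [0.666, 0.746, -0.0, -0.0]
force: [-0.9, 0.2, 0.6]
grip_width: 1.0
grasp_force: 0.0
```

Request:
{"fn": "arm_command", "kwargs": {"steps": [[[0,0.2,0],[0,0,0],-1],[[0,0,0],[0,0,0],-1],[[0,0,0],[0,0,0],-1]]}}

```text
clock: 2.18
tcp_pos: [0.5085, 0.3883, 0.2419]
tcp_rot: [0.666, 0.746, -0.0, -0.0]
force: [-1.0, 0.2, -0.2]
grip_width: 1.0
grasp_force: 0.0
```

```bash
cat >> h.py <<'E'
def go(x,y,z):
    """tool-frame shift to (x,y,z) in full-scale units"""
    from scipy.spatial.transform import Rotation as R
    s=r.sense();d=np.array([x,y,z])-s['tcp_pos']
    M=R.from_quat(s['tcp_rot'])
    return M.inv().apply(d)/.02
E
python3 - <<'E'
from h import *
np.set_printoptions(precision=4,suppress=True)
c=snap('wrist','w1.png');P=cloud(c)
s=r.sense();print(s['tcp_pos'],s['tcp_rot'],c['pose'])
print(blob(P,(.508,.387)),blob(P,(.508,.387),.045,.045))
E
```

```text
[0.5079 0.3889 0.242 ] [ 0.6661  0.7459 -0.0003 -0.0005] [[ 0.9938  0.1052  0.0354  0.4986]
 [ 0.1109 -0.9399 -0.3229  0.4719]
 [-0.0007  0.3248 -0.9458  0.3744]
 [ 0.      0.      0.      1.    ]]
(np.float64(0.058853579194065586), array([0.5062, 0.3895], dtype=float32), array([0.506 , 0.3883]), 0.029372867196798325, 2229) (np.float64(0.058909478786433364), array([0.5062, 0.3895], dtype=float32), array([0.506 , 0.3883]), 0.029372867196798325, 2228)
```

View pics/w1.png

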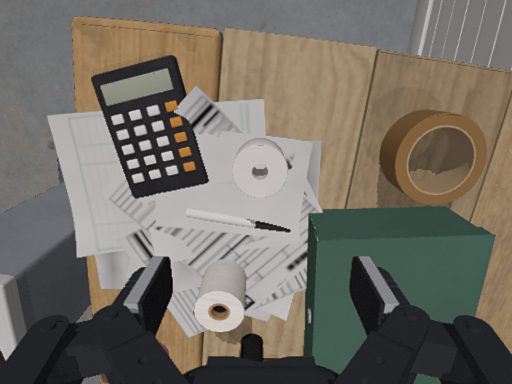

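Wrist view: white till roll at (260,167), back roll at (221,297) and the green box to the right. I'll check the box clearance, then descend.

Run:
```python
from h import *
np.set_printoptions(precision=4,suppress=True)
P=cloud(dict(np.load('top.npz')))
m=(P[...,2]>.08)&(P[...,2]<.115)&(P[...,0]>.54)&(P[...,0]<.85)&(P[...,1]>.06)&(P[...,1]<.37)
q=P[m];print('box',q.min(0),q.max(0),np.percentile(q,2,axis=0))
print(go(.507,.3885,.028))
```

```text
box [0.5738 0.0807 0.08  ] [0.7906 0.3586 0.1142] [0.5869 0.0953 0.0898]
[-0.0172 -0.0346 10.6982]
```

Request:
{"fn": "arm_command", "kwargs": {"steps": [[[0,-0.03,1],[0,0,0],-1],[[0,0,1],[0,0,0],-1],[[0,0,1],[0,0,0],-1],[[0,0,1],[0,0,0],-1],[[0,0,1],[0,0,0],-1],[[0,0,1],[0,0,0],-1],[[0,0,1],[0,0,0],-1],[[0,0,1],[0,0,0],-1],[[0,0,1],[0,0,0],-1],[[0,0,1],[0,0,0],-1],[[0,0,0.7],[0,0,0],-1],[[0,0,0],[0,0,0],-1]]}}

```text
clock: 3.23
tcp_pos: [0.5051, 0.3882, 0.0253]
tcp_rot: [0.666, 0.746, -0.002, -0.001]
force: [-0.8, 0.2, -0.1]
grip_width: 0.995
grasp_force: 0.0
```

Request:
{"fn": "arm_command", "kwargs": {"steps": [[[0,0,0],[0,0,0],0],[[0,0,0],[0,0,0],0.2],[[0,0,0],[0,0,0],0.4],[[0,0,0],[0,0,0],0.6],[[0,0,0],[0,0,0],1],[[0,0,0],[0,0,0],1],[[0,0,0],[0,0,0],1],[[0,0,0],[0,0,0],1],[[0,0,0],[0,0,0],1]], "newtons": 30}}

```text
clock: 3.98
tcp_pos: [0.5087, 0.389, 0.0297]
tcp_rot: [0.667, 0.745, 0.001, -0.0]
force: [-1.4, 0.9, 7.0]
grip_width: 0.676
grasp_force: 32.6
```

Request:
{"fn": "arm_command", "kwargs": {"steps": [[[0,0,-0.5],[0,0,0],1],[[0,0,-1],[0,0,0],1],[[0,0,-1],[0,0,0],1],[[0,0,-1],[0,0,0],1],[[0,0,-1],[0,0,0],1],[[0,0,-1],[0,0,0],1],[[0,0,-1],[0,0,0],1],[[0,0,-1],[0,0,0],1],[[-0.5,0,-0.5],[0,0,0],1],[[-1,0,0],[0,0,0],1],[[-1,0,0],[0,0,0],1],[[-1,0,0],[0,0,0],1]]}}

```text
clock: 4.98
tcp_pos: [0.516, 0.3165, 0.1887]
tcp_rot: [0.667, 0.745, 0.0, 0.0]
force: [0.4, -0.6, -0.9]
grip_width: 0.665
grasp_force: 32.3
```

Request:
{"fn": "arm_command", "kwargs": {"steps": [[[-1,0,0],[0,0,0],1],[[-1,0,0],[0,0,0],1],[[-1,0,0],[0,0,0],1],[[-1,0,0],[0,0,0],1],[[-1,0,0],[0,0,0],1],[[-1,0,0],[0,0,0],1],[[-1,0,0],[0,0,0],1],[[-1,0,0],[0,0,0],1],[[-1,0,0],[0,0,0],1],[[-1,0,0],[0,0,0],1],[[-1,0,0],[0,0,0],1],[[-1,0,0],[0,0,0],1]]}}

```text
clock: 5.98
tcp_pos: [0.5418, 0.0778, 0.1884]
tcp_rot: [0.667, 0.745, -0.0, 0.0]
force: [-0.1, -0.5, -0.7]
grip_width: 0.665
grasp_force: 32.3
```

Request:
{"fn": "arm_command", "kwargs": {"steps": [[[-1,0,0],[0,0,0],1],[[-1,0,0],[0,0,0],1],[[-1,0,0],[0,0,0],1],[[-1,0,0],[0,0,0],1],[[-1,0,0],[0,0,0],1],[[-0.5,-0.2,0],[0,0,0],1],[[0,-0.2,0],[0,0,0],1],[[0,0,0],[0,0,0],1],[[0,0,0],[0,0,0],1]]}}

```text
clock: 6.73
tcp_pos: [0.5459, -0.0291, 0.1883]
tcp_rot: [0.667, 0.745, 0.0, -0.0]
force: [-0.5, 0.3, -1.0]
grip_width: 0.67
grasp_force: 32.3
```

Run:
```python
from h import *
np.set_printoptions(precision=4,suppress=True)
c=snap('wrist','w2.png');P=cloud(c)
print(r.sense()['tcp_pos'],go(.5433,-.0509,.05))
print(pads(c,((.5339,.0386),(.5527,-.1405),(.5621,-.2299))))
```

```text
[ 0.5462 -0.0288  0.1883] [-1.0882 -0.267   6.9138]
[[ 0.5327  0.038   0.0668]
 [ 0.5469 -0.1216  0.0481]
 [ 0.5564 -0.2581  0.0349]]
```

View pics/w2.png

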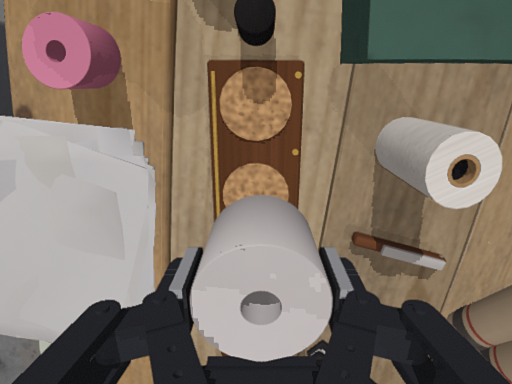

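Request:
{"fn": "arm_command", "kwargs": {"steps": [[[-0.6,-0.28,0],[0,0,0],1],[[-0.5,0,0],[0,0,0],1],[[0,0,0.5],[0,0,0],1],[[0,0,1],[0,0,0],1],[[0,0,1],[0,0,0],1],[[0,0,1],[0,0,0],1],[[0,0,1],[0,0,0],1],[[0,0,1],[0,0,0],1],[[0,0,0.8],[0,0,0],1],[[0,0,0.5],[0,0,0],1],[[0,0,0],[0,0,0],1],[[0,0,0],[0,0,0],1]]}}

```text
clock: 7.78
tcp_pos: [0.5431, -0.0531, 0.052]
tcp_rot: [0.667, 0.745, -0.0, -0.0]
force: [0.2, 0.9, 0.1]
grip_width: 0.673
grasp_force: 32.4
```

Request:
{"fn": "arm_command", "kwargs": {"steps": [[[0,0,0.15],[0,0,0],1],[[0,0,0.15],[0,0,0],1],[[0,0,0],[0,0,0],1],[[0,0,0],[0,0,0],1]]}}

```text
clock: 8.12
tcp_pos: [0.5435, -0.0529, 0.0467]
tcp_rot: [0.667, 0.745, 0.0, 0.0]
force: [-0.4, -0.5, -0.9]
grip_width: 0.671
grasp_force: 32.4
```

Request:
{"fn": "arm_command", "kwargs": {"steps": [[[0.1,0,0.05],[0,0,0],1],[[0,0,0.05],[0,0,0],1],[[0,0,0],[0,0,0],1],[[0,0,0],[0,0,0],0.2],[[0,0,0],[0,0,0],0],[[0,0,0],[0,0,0],-0.5],[[0,0,0],[0,0,0],-1],[[0,0,0],[0,0,0],-1],[[0,0,0],[0,0,0],-1],[[0,0,0],[0,0,0],-1]]}}

```text
clock: 8.95
tcp_pos: [0.5431, -0.051, 0.0442]
tcp_rot: [0.667, 0.745, -0.0, 0.0]
force: [0.0, 0.1, 0.1]
grip_width: 1.002
grasp_force: 0.0
```

Request:
{"fn": "arm_command", "kwargs": {"steps": [[[0,0,-0.5],[0,0,0],-1],[[0,0,-1],[0,0,0],-1],[[0,0,-1],[0,0,0],-1],[[0,0,-1],[0,0,0],-1],[[0,0,-1],[0,0,0],-1],[[0,0,-1],[0,0,0],-1],[[0,0,-1],[0,0,0],-1],[[0,0,-1],[0,0,0],-1],[[0,0,-1],[0,0,0],-1],[[0,0,-1],[0,0,0],-1],[[0,0,0],[0,0,0],-1],[[0,0,0],[0,0,0],-1]]}}

```text
clock: 9.95
tcp_pos: [0.5436, -0.051, 0.2359]
tcp_rot: [0.667, 0.745, 0.001, 0.001]
force: [-0.4, -0.3, -0.2]
grip_width: 1.0
grasp_force: 0.0
```

Run:
```python
from h import *
np.set_printoptions(precision=4,suppress=True)
c=snap('wrist');P=cloud(c)
print(r.sense()['tcp_pos'],blob(P,(.5433,-.0509),.045,.06))
print(go(.4775,.2235,.234))
print(pads(c,((.5339,.0386),)))
```

```text
[ 0.543  -0.0509  0.2348] (np.float64(0.07385672021027098), array([ 0.5423, -0.0497], dtype=float32), array([ 0.5424, -0.051 ]), 0.029337195679545403, 2516)
[13.995  -1.7508  0.0406]
[[0.5326 0.0383 0.0669]]
```

Till roll is placed at (0.5424, −0.051), which is on target. Next is the back roll.

Request:
{"fn": "arm_command", "kwargs": {"steps": [[[1,-0.15,0],[0,0,0],-1],[[1,-0.15,0],[0,0,0],-1],[[1,-0.15,0],[0,0,0],-1],[[1,-0.15,0],[0,0,0],-1],[[1,-0.15,0],[0,0,0],-1],[[1,-0.15,0],[0,0,0],-1],[[1,-0.15,0],[0,0,0],-1],[[1,-0.15,0],[0,0,0],-1],[[1,-0.15,0],[0,0,0],-1],[[1,-0.15,0],[0,0,0],-1],[[1,-0.15,0],[0,0,0],-1],[[1,-0.1,0],[0,0,0],-1]]}}

```text
clock: 11.0
tcp_pos: [0.4808, 0.1844, 0.2334]
tcp_rot: [0.667, 0.745, -0.001, -0.0]
force: [-0.5, -0.5, 0.5]
grip_width: 0.998
grasp_force: 0.0
```

Request:
{"fn": "arm_command", "kwargs": {"steps": [[[1,0,0],[0,0,0],-1],[[1,0,0],[0,0,0],-1],[[0,0,0],[0,0,0],-1],[[0,0,0],[0,0,0],-1],[[0,0,0],[0,0,0],-1]]}}

```text
clock: 11.42
tcp_pos: [0.4773, 0.2226, 0.2336]
tcp_rot: [0.667, 0.745, -0.001, 0.0]
force: [-1.2, -0.6, -0.4]
grip_width: 1.001
grasp_force: 0.0
```

Run:
```python
from h import *
np.set_printoptions(precision=4,suppress=True)
c=snap('wrist');P=cloud(c)
b=blob(P,(.4775,.2235),.045,.06);print(r.sense()['tcp_pos'],b,go(*b[2],.046))
```

```text
[0.4775 0.2223 0.2338] (np.float64(0.08180511034182585), array([0.4773, 0.2262], dtype=float32), array([0.4765, 0.2248]), 0.02990972436964512, 2601) [ 0.138  -0.0255  9.39  ]
```

Request:
{"fn": "arm_command", "kwargs": {"steps": [[[0.12,-0.03,1],[0,0,0],-1],[[0,0,1],[0,0,0],-1],[[0,0,1],[0,0,0],-1],[[0,0,1],[0,0,0],-1],[[0,0,1],[0,0,0],-1],[[0,0,1],[0,0,0],-1],[[0,0,1],[0,0,0],-1],[[0,0,1],[0,0,0],-1],[[0,0,0.8],[0,0,0],-1],[[0,0,0.6],[0,0,0],-1],[[0,0,0],[0,0,0],-1],[[0,0,0],[0,0,0],-1]]}}

```text
clock: 12.47
tcp_pos: [0.4767, 0.2247, 0.0461]
tcp_rot: [0.668, 0.744, -0.001, -0.0]
force: [0.3, 0.7, -0.1]
grip_width: 0.995
grasp_force: 0.0
```

Request:
{"fn": "arm_command", "kwargs": {"steps": [[[0,0,0],[0,0,0],0],[[0,0,0],[0,0,0],0.2],[[0,0,0],[0,0,0],0.4],[[0,0,0],[0,0,0],0.6],[[0,0,0],[0,0,0],1],[[0,0,0],[0,0,0],1],[[0,0,0],[0,0,0],1],[[0,0,0],[0,0,0],1],[[0,0,0],[0,0,0],1]], "newtons": 30}}

```text
clock: 13.22
tcp_pos: [0.4776, 0.2261, 0.0475]
tcp_rot: [0.667, 0.745, 0.001, 0.0]
force: [-0.1, -1.0, 6.3]
grip_width: 0.672
grasp_force: 31.1
```

Request:
{"fn": "arm_command", "kwargs": {"steps": [[[0,0,-0.5],[0,0,0],1],[[0,0,-1],[0,0,0],1],[[0,0,-1],[0,0,0],1],[[0,0,-1],[0,0,0],1],[[0,0,-1],[0,0,0],1],[[0,0,-1],[0,0,0],1],[[0,0,-1],[0,0,0],1],[[0,0,-1],[0,0,0],1],[[-0.5,0,-0.5],[0,0,0],1],[[-1,0,0],[0,0,0],1],[[-1,0,0],[0,0,0],1],[[-1,0.1,0],[0,0,0],1]]}}

```text
clock: 14.22
tcp_pos: [0.4858, 0.155, 0.2066]
tcp_rot: [0.667, 0.745, -0.0, -0.0]
force: [0.5, -0.4, -3.2]
grip_width: 0.671
grasp_force: 32.9
```

Request:
{"fn": "arm_command", "kwargs": {"steps": [[[-1,0.15,0],[0,0,0],1],[[-1,0.15,0],[0,0,0],1],[[-1,0.15,0],[0,0,0],1],[[-1,0.15,0],[0,0,0],1],[[-1,0.15,0],[0,0,0],1],[[-1,0.15,0],[0,0,0],1],[[-1,0.15,0],[0,0,0],1],[[-1,0.15,0],[0,0,0],1],[[-1,0.15,0],[0,0,0],1],[[-1,0.15,0],[0,0,0],1],[[-1,0.15,0],[0,0,0],1],[[-1,0,0],[0,0,0],1]]}}

```text
clock: 15.22
tcp_pos: [0.5452, -0.0801, 0.2064]
tcp_rot: [0.667, 0.745, -0.0, -0.0]
force: [0.6, -0.0, -2.7]
grip_width: 0.675
grasp_force: 32.9
```

Request:
{"fn": "arm_command", "kwargs": {"steps": [[[-1,0,0],[0,0,0],1],[[-1,0,0],[0,0,0],1],[[-0.8,0,0],[0,0,0],1],[[-0.3,0,0],[0,0,0],1],[[0,0,0],[0,0,0],1],[[0,0,0],[0,0,0],1],[[0,0,0],[0,0,0],1]]}}

```text
clock: 15.8
tcp_pos: [0.5521, -0.1386, 0.2062]
tcp_rot: [0.667, 0.745, 0.0, -0.0]
force: [-0.9, 0.4, -2.5]
grip_width: 0.675
grasp_force: 32.9
```

Run:
```python
from h import *
np.set_printoptions(precision=4,suppress=True)
c=snap('wrist');P=cloud(c)
print(r.sense()['tcp_pos'],go(.5522,-.1405,.0625),blob(P,(.5424,-.051),.04,.06))
```

```text
[ 0.5522 -0.1385  0.2062] [-0.1072 -0.011   7.1849] (np.float64(0.07383053953129282), array([ 0.5426, -0.05  ], dtype=float32), array([ 0.5426, -0.0507]), 0.029337942600250244, 3911)
```

Request:
{"fn": "arm_command", "kwargs": {"steps": [[[-0.1,0,0.5],[0,0,0],1],[[0,0,1],[0,0,0],1],[[0,0,1],[0,0,0],1],[[0,0,1],[0,0,0],1],[[0,0,1],[0,0,0],1],[[0,0,1],[0,0,0],1],[[0,0,0.8],[0,0,0],1],[[0,0,0.4],[0,0,0],1],[[0,0,0.2],[0,0,0],1],[[0,0,0.15],[0,0,0],1],[[0,0,0.05],[0,0,0],1],[[0,0,0],[0,0,0],1]]}}

```text
clock: 16.85
tcp_pos: [0.553, -0.142, 0.0648]
tcp_rot: [0.667, 0.745, 0.0, 0.0]
force: [0.1, -0.4, -2.3]
grip_width: 0.668
grasp_force: 32.9
```

Request:
{"fn": "arm_command", "kwargs": {"steps": [[[0,0,0],[0,0,0],1],[[0,0,0],[0,0,0],1]]}}

```text
clock: 17.02
tcp_pos: [0.553, -0.1421, 0.065]
tcp_rot: [0.667, 0.745, 0.0, 0.001]
force: [0.3, 0.8, -3.3]
grip_width: 0.669
grasp_force: 32.9
```

Request:
{"fn": "arm_command", "kwargs": {"steps": [[[0.07,-0.02,0.07],[0,0,0],1],[[0,0,0.05],[0,0,0],1],[[0,0,0],[0,0,0],1],[[0,0,0],[0,0,0],0.2],[[0,0,0],[0,0,0],0],[[0,0,0],[0,0,0],-0.5],[[0,0,0],[0,0,0],-1],[[0,0,0],[0,0,0],-1],[[0,0,0],[0,0,0],-1],[[0,0,0],[0,0,0],-1]]}}

```text
clock: 17.85
tcp_pos: [0.552, -0.1407, 0.0619]
tcp_rot: [0.667, 0.745, 0.0, 0.0]
force: [0.0, -0.3, 0.3]
grip_width: 1.004
grasp_force: 0.0
```

Request:
{"fn": "arm_command", "kwargs": {"steps": [[[0,0,-0.5],[0,0,0],-1],[[0,0,-1],[0,0,0],-1],[[0,0,-1],[0,0,0],-1],[[0,0,-1],[0,0,0],-1],[[0,0,-1],[0,0,0],-1],[[0,0,-1],[0,0,0],-1],[[0,0,-1],[0,0,0],-1],[[0,0,-1],[0,0,0],-1],[[0,0,-1],[0,0,0],-1],[[0,0,-0.2],[0,0,0],-1],[[0,0,0],[0,0,0],-1],[[0,0,0],[0,0,0],-1]]}}

```text
clock: 18.85
tcp_pos: [0.5518, -0.1405, 0.2359]
tcp_rot: [0.667, 0.745, 0.0, -0.0]
force: [0.2, 0.1, -0.7]
grip_width: 1.0
grasp_force: 0.0
```

Run:
```python
from h import *
np.set_printoptions(precision=4,suppress=True)
c=snap('wrist');P=cloud(c)
print(r.sense()['tcp_pos'],blob(P,(.5522,-.1405),.045,.08))
print(go(.517,-.4305,.234))
```

```text
[ 0.5515 -0.1404  0.2352] (np.float64(0.09673261083653391), array([ 0.5513, -0.1402], dtype=float32), array([ 0.5507, -0.1418]), 0.02965691313147545, 2776)
[-14.2263  -3.3039   0.059 ]
```

Back roll is in place at (0.551, −0.141). Next is the neck roll (D).

Request:
{"fn": "arm_command", "kwargs": {"steps": [[[-1,-0.25,0],[0,0,0],-1],[[-1,-0.25,0],[0,0,0],-1],[[-1,-0.25,0],[0,0,0],-1],[[-1,-0.25,0],[0,0,0],-1],[[-1,-0.25,0],[0,0,0],-1],[[-1,-0.25,0],[0,0,0],-1],[[-1,-0.25,0],[0,0,0],-1],[[-1,-0.25,0],[0,0,0],-1],[[-1,-0.25,0],[0,0,0],-1],[[-1,-0.25,0],[0,0,0],-1],[[-1,-0.25,0],[0,0,0],-1],[[-1,-0.25,0],[0,0,0],-1]]}}

```text
clock: 19.9
tcp_pos: [0.5179, -0.3863, 0.2343]
tcp_rot: [0.667, 0.745, -0.0, -0.001]
force: [0.3, 1.0, -0.5]
grip_width: 0.997
grasp_force: 0.0
```

Request:
{"fn": "arm_command", "kwargs": {"steps": [[[-1,-0.25,0],[0,0,0],-1],[[-1,0,0],[0,0,0],-1],[[-0.2,0,0],[0,0,0],-1],[[0,0,0],[0,0,0],-1],[[0,0,0],[0,0,0],-1],[[0,0,0],[0,0,0],-1]]}}

```text
clock: 20.4
tcp_pos: [0.5188, -0.4286, 0.2352]
tcp_rot: [0.667, 0.745, 0.0, -0.001]
force: [0.8, 0.0, 0.7]
grip_width: 0.995
grasp_force: 0.0
```

Run:
```python
from h import *
np.set_printoptions(precision=4,suppress=True)
c=snap('wrist');P=cloud(c)
b=blob(P,(.517,-.4305),.045,.02);print(r.sense()['tcp_pos'],b,go(*b[2],.02))
```

```text
[ 0.519  -0.4285  0.2355] (np.float64(0.037863630152360515), array([ 0.5176, -0.4298], dtype=float32), array([ 0.5185, -0.4315]), 0.030138565227389336, 1970) [-0.1602 -0.0388 10.7734]
```

Request:
{"fn": "arm_command", "kwargs": {"steps": [[[-0.12,-0.06,1],[0,0,0],-1],[[0,0,1],[0,0,0],-1],[[0,0,1],[0,0,0],-1],[[0,0,1],[0,0,0],-1],[[0,0,1],[0,0,0],-1],[[0,0,1],[0,0,0],-1],[[0,0,1],[0,0,0],-1],[[0,0,1],[0,0,0],-1],[[0,0,1],[0,0,0],-1],[[0,0,0.8],[0,0,0],-1],[[0,0,0.5],[0,0,0],-1],[[0,0,0.4],[0,0,0],-1]]}}

```text
clock: 21.45
tcp_pos: [0.5178, -0.4314, 0.0209]
tcp_rot: [0.667, 0.745, 0.0, -0.001]
force: [0.9, -0.3, 0.5]
grip_width: 0.999
grasp_force: 0.0
```

Request:
{"fn": "arm_command", "kwargs": {"steps": [[[0,0,0],[0,0,0],-1],[[0,0,0],[0,0,0],-0.5],[[0,0,0],[0,0,0],0],[[0,0,0],[0,0,0],0.2],[[0,0,0],[0,0,0],0.4],[[0,0,0],[0,0,0],0.6],[[0,0,0],[0,0,0],1],[[0,0,0],[0,0,0],1],[[0,0,0],[0,0,0],1],[[0,0,0],[0,0,0],1],[[0,0,0],[0,0,0],1]], "newtons": 30}}

```text
clock: 22.37
tcp_pos: [0.5183, -0.4331, 0.0233]
tcp_rot: [0.667, 0.745, 0.0, 0.001]
force: [-0.9, 1.2, 6.2]
grip_width: 0.668
grasp_force: 32.2
```

Request:
{"fn": "arm_command", "kwargs": {"steps": [[[0,0,-0.5],[0,0,0],1],[[0,0,-1],[0,0,0],1],[[0,0,-1],[0,0,0],1],[[0,0,-1],[0,0,0],1],[[0,0,-1],[0,0,0],1],[[0,0,-1],[0,0,0],1],[[0,0,-1],[0,0,0],1],[[0,0,-1],[0,0,0],1],[[0,0,-1],[0,0,0],1],[[0.5,0.1,-0.5],[0,0,0],1],[[1,0.15,0],[0,0,0],1],[[1,0.15,0],[0,0,0],1]]}}

```text
clock: 23.37
tcp_pos: [0.5199, -0.3816, 0.203]
tcp_rot: [0.668, 0.744, 0.0, 0.001]
force: [-0.0, 1.5, -1.3]
grip_width: 0.669
grasp_force: 32.4
```

Request:
{"fn": "arm_command", "kwargs": {"steps": [[[1,0.2,0],[0,0,0],1],[[1,0.2,0],[0,0,0],1],[[1,0.2,0],[0,0,0],1],[[1,0.2,0],[0,0,0],1],[[1,0.2,0],[0,0,0],1],[[1,0.2,0],[0,0,0],1],[[1,0.2,0],[0,0,0],1],[[1,0.2,0],[0,0,0],1],[[1,0.2,0],[0,0,0],1],[[1,0.2,0],[0,0,0],1],[[1,0.2,0],[0,0,0],1],[[1,0.2,0],[0,0,0],1]]}}

```text
clock: 24.37
tcp_pos: [0.5409, -0.1363, 0.202]
tcp_rot: [0.667, 0.745, 0.0, -0.0]
force: [0.4, 0.5, -1.8]
grip_width: 0.667
grasp_force: 32.4
```

Request:
{"fn": "arm_command", "kwargs": {"steps": [[[1,0.2,0],[0,0,0],1],[[1,0.2,0],[0,0,0],1],[[1,0,0],[0,0,0],1],[[1,0,0],[0,0,0],1],[[1,0,0],[0,0,0],1],[[1,0,0],[0,0,0],1],[[1,0,0],[0,0,0],1],[[1,0,0],[0,0,0],1],[[0.9,0,0],[0,0,0],1],[[0,0,0],[0,0,0],1],[[0,0,0],[0,0,0],1],[[0,0,0],[0,0,0],1]]}}

```text
clock: 25.37
tcp_pos: [0.5295, 0.0394, 0.202]
tcp_rot: [0.667, 0.745, -0.0, 0.0]
force: [0.2, -0.2, -0.6]
grip_width: 0.666
grasp_force: 32.4
```

Run:
```python
from h import *
np.set_printoptions(precision=4,suppress=True)
print(r.sense()['tcp_pos'],go(.5335,.0386,.038))
```

```text
[0.5295 0.0394 0.202 ] [-0.0586  0.1946  8.1998]
```

Request:
{"fn": "arm_command", "kwargs": {"steps": [[[-0.06,0.2,0.5],[0,0,0],1],[[0,0,1],[0,0,0],1],[[0,0,1],[0,0,0],1],[[0,0,1],[0,0,0],1],[[0,0,1],[0,0,0],1],[[0,0,1],[0,0,0],1],[[0,0,1],[0,0,0],1],[[0,0,0.8],[0,0,0],1],[[0,0,0.5],[0,0,0],1],[[0,0,0.2],[0,0,0],1],[[0,0,0],[0,0,0],1],[[0,0,0],[0,0,0],1]]}}

```text
clock: 26.37
tcp_pos: [0.5344, 0.0384, 0.0422]
tcp_rot: [0.667, 0.745, 0.0, 0.0]
force: [-0.7, -0.1, -0.9]
grip_width: 0.664
grasp_force: 32.4
```

Request:
{"fn": "arm_command", "kwargs": {"steps": [[[0,0,0],[0,0,0],1]]}}

```text
clock: 26.45
tcp_pos: [0.5348, 0.0387, 0.0428]
tcp_rot: [0.667, 0.745, 0.001, 0.001]
force: [-0.1, -0.2, -0.3]
grip_width: 0.667
grasp_force: 32.4
```

Down another 4.5 mm, release, and raise.

Request:
{"fn": "arm_command", "kwargs": {"steps": [[[0,-0.05,0.12],[0,0,0],1],[[0,0,0.1],[0,0,0],1],[[0,0,0],[0,0,0],1],[[0,0,0],[0,0,0],1],[[0,0,0],[0,0,0],0.2],[[0,0,0],[0,0,0],0],[[0,0,0],[0,0,0],-0.5],[[0,0,0],[0,0,0],-1],[[0,0,0],[0,0,0],-1],[[0,0,0],[0,0,0],-1],[[0,0,0],[0,0,0],-1]]}}

```text
clock: 27.37
tcp_pos: [0.533, 0.0388, 0.0375]
tcp_rot: [0.667, 0.745, 0.0, 0.0]
force: [-0.2, 0.2, -0.6]
grip_width: 1.001
grasp_force: 0.0
```

Request:
{"fn": "arm_command", "kwargs": {"steps": [[[0,0,-0.5],[0,0,0],-1],[[0,0,-1],[0,0,0],-1],[[0,0,-1],[0,0,0],-1],[[0,0,-1],[0,0,0],-1],[[0,0,-1],[0,0,0],-1],[[0,0,-1],[0,0,0],-1],[[0,0,-1],[0,0,0],-1],[[0,0,-1],[0,0,0],-1],[[0,0,-1],[0,0,0],-1],[[0,0,-1],[0,0,0],-1],[[0,0,-0.5],[0,0,0],-1],[[0,0,0],[0,0,0],-1]]}}

```text
clock: 28.37
tcp_pos: [0.5342, 0.0387, 0.24]
tcp_rot: [0.667, 0.745, 0.002, 0.001]
force: [0.7, 0.4, 0.5]
grip_width: 1.001
grasp_force: 0.0
```

Run:
```python
from h import *
np.set_printoptions(precision=4,suppress=True)
c=snap('wrist');P=cloud(c)
print(r.sense()['tcp_pos'],blob(P,(.5335,.0386),.045,.04))
print(go(.687,.0142,.234))
```

```text
[0.5334 0.0388 0.2384] (np.float64(0.0528181736708775), array([0.5322, 0.042 ], dtype=float32), array([0.5333, 0.0407]), 0.029944350942969322, 2106)
[-2.0651  7.4984  0.2335]
```

Request:
{"fn": "arm_command", "kwargs": {"steps": [[[-0.3,1,0],[0,0,0],-1],[[-0.3,1,0],[0,0,0],-1],[[-0.3,1,0],[0,0,0],-1],[[-0.3,1,0],[0,0,0],-1],[[-0.3,1,0],[0,0,0],-1],[[-0.3,1,0],[0,0,0],-1],[[-0.25,1,0],[0,0,0],-1],[[0,0.5,0],[0,0,0],-1],[[0,0,0],[0,0,0],-1],[[0,0,0],[0,0,0],-1],[[0,0,0],[0,0,0],-1]]}}

```text
clock: 29.33
tcp_pos: [0.6855, 0.0144, 0.2364]
tcp_rot: [0.667, 0.745, -0.001, -0.001]
force: [-0.4, -0.0, -0.6]
grip_width: 1.0
grasp_force: 0.0
```

Run:
```python
from h import *
np.set_printoptions(precision=4,suppress=True)
c=snap('wrist');P=cloud(c)
b=blob(P,(.687,.0142),.045,.08);print(r.sense()['tcp_pos'],b,go(*b[2],.065))
```

```text
[0.6856 0.0145 0.2369] (np.float64(0.10772696134559107), array([0.6868, 0.0163], dtype=float32), array([0.6862, 0.0146]), 0.029900899156928062, 2992) [-0.0018  0.0454  8.5926]
```

Request:
{"fn": "arm_command", "kwargs": {"steps": [[[0,0.05,1],[0,0,0],-1],[[0,0,1],[0,0,0],-1],[[0,0,1],[0,0,0],-1],[[0,0,1],[0,0,0],-1],[[0,0,1],[0,0,0],-1],[[0,0,1],[0,0,0],-1],[[0,0,1],[0,0,0],-1],[[0,0,0.8],[0,0,0],-1],[[0,0,0.5],[0,0,0],-1],[[0,0,0.1],[0,0,0],-1],[[0,0,0],[0,0,0],-1],[[0,0,0],[0,0,0],-1]]}}

```text
clock: 30.38
tcp_pos: [0.6881, 0.0146, 0.0706]
tcp_rot: [0.667, 0.745, 0.001, 0.0]
force: [0.5, -0.9, 0.5]
grip_width: 1.0
grasp_force: 0.0
```

Request:
{"fn": "arm_command", "kwargs": {"steps": [[[0,0,0],[0,0,0],-0.5],[[0,0,0],[0,0,0],0],[[0,0,0],[0,0,0],0.2],[[0,0,0],[0,0,0],0.4],[[0,0,0],[0,0,0],0.6],[[0,0,0],[0,0,0],1],[[0,0,0],[0,0,0],1],[[0,0,0],[0,0,0],1],[[0,0,0],[0,0,0],1],[[0,0,0],[0,0,0],1]], "newtons": 30}}

```text
clock: 31.22
tcp_pos: [0.6882, 0.0145, 0.0707]
tcp_rot: [0.667, 0.745, 0.001, 0.0]
force: [-2.2, -0.1, 7.4]
grip_width: 0.672
grasp_force: 31.8
```

Request:
{"fn": "arm_command", "kwargs": {"steps": [[[0,0,-0.5],[0,0,0],1],[[0,0,-1],[0,0,0],1],[[0,0,-1],[0,0,0],1],[[0,0,-1],[0,0,0],1],[[0,0,-1],[0,0,0],1],[[0,0,-1],[0,0,0],1],[[0,0,-1],[0,0,0],1],[[0,0,-1],[0,0,0],1],[[-0.5,-0.3,-0.5],[0,0,0],1],[[-1,-0.65,0],[0,0,0],1],[[-1,-0.65,0],[0,0,0],1],[[-1,-0.65,0],[0,0,0],1]]}}

```text
clock: 32.22
tcp_pos: [0.6492, -0.0616, 0.2294]
tcp_rot: [0.667, 0.745, -0.0, -0.0]
force: [0.7, 0.4, -2.3]
grip_width: 0.672
grasp_force: 33.1
```

Request:
{"fn": "arm_command", "kwargs": {"steps": [[[-1,-0.65,0],[0,0,0],1],[[-1,-0.65,0],[0,0,0],1],[[-1,-0.65,0],[0,0,0],1],[[-1,-0.65,0],[0,0,0],1],[[-1,-0.65,0],[0,0,0],1],[[-1,-0.65,0],[0,0,0],1],[[-1,-0.65,0],[0,0,0],1],[[-1,-0.65,0],[0,0,0],1],[[0,-0.1,0],[0,0,0],1],[[0,0,0],[0,0,0],1],[[0,0,0],[0,0,0],1],[[0,0,0],[0,0,0],1]]}}

```text
clock: 33.22
tcp_pos: [0.5629, -0.2296, 0.2293]
tcp_rot: [0.667, 0.745, 0.0, -0.0]
force: [0.6, 0.3, -3.5]
grip_width: 0.672
grasp_force: 33.1
```

Run:
```python
from h import *
np.set_printoptions(precision=4,suppress=True)
c=snap('wrist');P=cloud(c)
print(r.sense()['tcp_pos'],go(.5617,-.2299,.0857),blob(P,(.551,-.1415),.045,.08))
```

```text
[ 0.5631 -0.2294  0.2293] [-0.023  -0.0725  7.178 ] (np.float64(0.09676115487873109), array([ 0.5516, -0.1407], dtype=float32), array([ 0.5511, -0.1413]), 0.029545195400714874, 3761)
```

Request:
{"fn": "arm_command", "kwargs": {"steps": [[[-0.02,-0.07,0.5],[0,0,0],1],[[0,0,1],[0,0,0],1],[[0,0,1],[0,0,0],1],[[0,0,1],[0,0,0],1],[[0,0,1],[0,0,0],1],[[0,0,1],[0,0,0],1],[[0,0,0.8],[0,0,0],1],[[0,0,0.4],[0,0,0],1],[[0,0,0.2],[0,0,0],1],[[0,0,0.1],[0,0,0],1],[[0,0,0],[0,0,0],1],[[0,0,0],[0,0,0],1]]}}

```text
clock: 34.27
tcp_pos: [0.562, -0.2314, 0.0903]
tcp_rot: [0.667, 0.745, 0.0, 0.001]
force: [0.2, 0.1, -2.6]
grip_width: 0.674
grasp_force: 33.1
```

Request:
{"fn": "arm_command", "kwargs": {"steps": [[[0,0,0],[0,0,0],1]]}}

```text
clock: 34.35
tcp_pos: [0.562, -0.2314, 0.0904]
tcp_rot: [0.667, 0.745, 0.0, 0.001]
force: [0.2, -0.1, -2.3]
grip_width: 0.674
grasp_force: 33.1
```

Request:
{"fn": "arm_command", "kwargs": {"steps": [[[0.07,0,0.12],[0,0,0],1],[[0,0,0.08],[0,0,0],1],[[0,0,0.03],[0,0,0],1],[[0,0,0],[0,0,0],1],[[0,0,0],[0,0,0],1]]}}

```text
clock: 34.77
tcp_pos: [0.5615, -0.2296, 0.0857]
tcp_rot: [0.667, 0.745, 0.0, 0.0]
force: [-2.2, 1.1, 4.5]
grip_width: 0.67
grasp_force: 33.9
```

Request:
{"fn": "arm_command", "kwargs": {"steps": [[[0,0,0],[0,0,0],0.2],[[0,0,0],[0,0,0],0],[[0,0,0],[0,0,0],-0.5],[[0,0,0],[0,0,0],-1],[[0,0,0],[0,0,0],-1],[[0,0,0],[0,0,0],-1],[[0,0,0],[0,0,0],-1]]}}

```text
clock: 35.35
tcp_pos: [0.5613, -0.2298, 0.0849]
tcp_rot: [0.667, 0.745, -0.0, 0.0]
force: [0.5, 0.0, -0.2]
grip_width: 0.999
grasp_force: 0.0
```

Request:
{"fn": "arm_command", "kwargs": {"steps": [[[0,0,-0.5],[0,0,0],-1],[[0,0,-1],[0,0,0],-1],[[0,0,-1],[0,0,0],-1],[[0,0,-1],[0,0,0],-1],[[0,0,-1],[0,0,0],-1],[[0,0,-1],[0,0,0],-1],[[0,0,-1],[0,0,0],-1],[[0,0,-1],[0,0,0],-1],[[0,0,-1],[0,0,0],-1],[[0,0,0],[0,0,0],-1],[[0,0,0],[0,0,0],-1]]}}

```text
clock: 36.27
tcp_pos: [0.5617, -0.2302, 0.2567]
tcp_rot: [0.667, 0.745, 0.001, 0.001]
force: [-1.3, -0.4, -1.0]
grip_width: 1.005
grasp_force: 0.0
```

Request:
{"fn": "arm_command", "kwargs": {"steps": [[[0,-1,0],[0,0,0],-1],[[0,-1,0],[0,0,0],-1],[[0,-1,0],[0,0,0],-1],[[0,-1,0],[0,0,0],-1],[[0,-1,0],[0,0,0],-1],[[0,0,0],[0,0,0],-1],[[0,0,0],[0,0,0],-1]]}}

```text
clock: 36.85
tcp_pos: [0.4607, -0.2408, 0.2546]
tcp_rot: [0.668, 0.744, 0.0, -0.0]
force: [0.5, 1.0, -0.1]
grip_width: 0.997
grasp_force: 0.0
```

Run:
```python
from h import *
np.set_printoptions(precision=4,suppress=True)
T=dict(front=((.562,-.23),.1),back=((.5525,-.1405),.08),till=((.543,-.051),.06),neck=((.5337,.0386),.04))
w=snap('wrist','w9.png');s=snap('side','side9.png')
for nm,c in(('wrist',w),('side',s)):
    P=cloud(c)
    for k,(t,z) in T.items():
        try:
            b=blob(P,t,.045,z);print(nm,k,b[0],b[2],b[3],b[4])
        except Exception as e: print(nm,k,'-')
print(r.sense()['tcp_pos'])
cv2.imwrite('pics/side9c.png',cv2.resize(s['img'][120:320,180:400],None,fx=2.7,fy=2.7))
```

```text
wrist front 0.1227187114743091 [ 0.5601 -0.2296] 0.03002796322107315 2915
wrist back 0.09677909754315846 [ 0.5509 -0.1412] 0.030316241085529327 3198
wrist till 0.07372545947231753 [ 0.5441 -0.0702] 0.02161305584013462 430
wrist neck -
side front 0.12305235659252563 [ 0.5587 -0.2287] 0.03258507698774338 244
side back 0.09525232815081772 [ 0.5499 -0.1417] 0.030721813440322876 200
side till 0.07297019233913771 [ 0.5401 -0.0519] 0.03098430670797825 175
side neck 0.05092618602261012 [0.5459 0.0324] 0.022484727203845978 9
[ 0.4623 -0.2403  0.2547]
```

View pics/side9c.png

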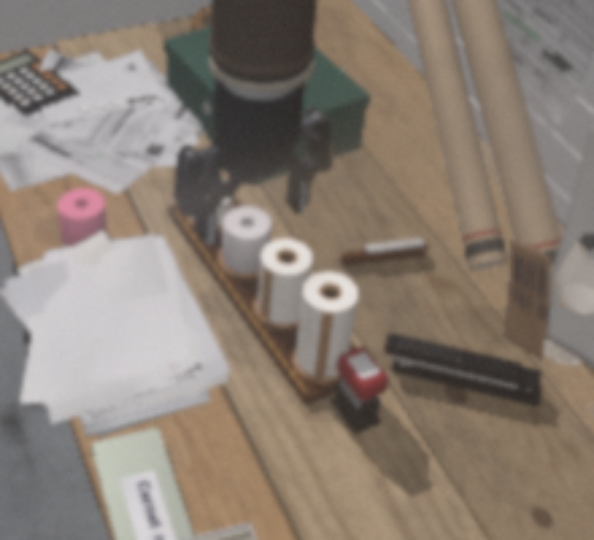

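View pics/w9.png

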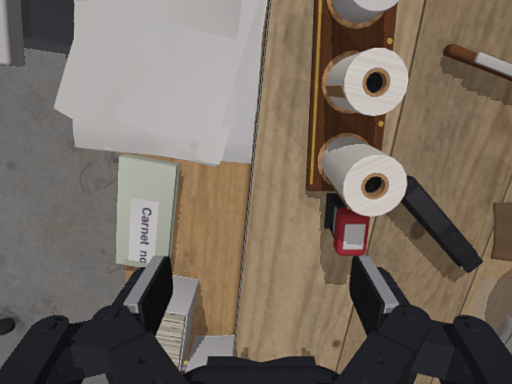

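The side crop shows front, back and till descending from the red stamp, at (329,290), (286,257) and (246,222). All are upright on the rail and the gripper is clear. In the wrist view, front at (375,184) and back at (375,82) stand on their pads beside the stamp. The neck roll was measured within about 2 mm after its release.

```bash
python3 -c "
from rig import r
print(r.job_done())"
```

```text
the job is handed in; nothing more can be done
None
```

I handed the job in at about 37 s. All four rolls stand upright on their pads, tallest next to the stamp, each about 2 mm from its pad centre when last measured; the hand-in returned no verdict.

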